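# Line up the gem dops by height on the rack

### The arm

A 7-joint arm with a two-finger parallel gripper is mounted at the origin on the work surface. World frame = base frame: x ahead of the robot, y to its left, z up, the work surface at z = 0. Lengths are in mm, angles in rad, forces in N, time in s.
With the tool pointing down it reaches from about 400 to 875 mm from the base axis. Payload 4.4 kg.
Tool frame: the origin (TCP) lies midway between the tips of the shut fingers; the grasp point (between the pads) lies 19 mm behind it; z points along the fingers, y is the line along which they close (so a half turn about z gives the same grasp; the last joint's range is limited). The gripper opens to 85 mm and grips with 20 to 120 N. Pads are 22 mm wide; open, the fingers measure 114 mm over their backs; the gripper's body (76 mm by 85 mm) begins 54 mm behind the grasp point. The pads swing forward as they close: fully open they stand 13 mm farther back than shut.
Start: joints at [1.069, 0.628, 0.038, 1.517, -0.027, 0.996, -0.02], TCP at [274.416, -589.248, 231.313] pointing down, gripper open.
Joint ranges: [-3.06, 3.06], [-0.37, 2.12], [-1.25, 1.32], [0.18, 2.47], [-1.1, 4.24], [0.23, 1.98], [-2.94, 2.94]. Speed limits (rad/s): [2.57, 2.57, 3.14, 3.14, 3.14, 3.14, 3.14].

### API

Orientations are given as [roll, pitch, yaw] about the fixed x, y, z axes, in that order (R = Rz(yaw) Ry(pitch) Rx(roll)).
In Python, from cell import ctrl, get_image, get_calibration gives the robot as it stands.
- The arm moves only by the shell command python3 -m creep 'ROWS'. ROWS is JSON, a list of rows, each an object of numbers: "dx", "dy", "dz": the shift along the world's x, y, z normalised to -1 to 1, where 1 is 0.4 m; "rx", "ry", "rz": the turn, a rotation vector about the world's x, y, z normalised to -1 to 1, where 1 is 2 pi rad; "grip": the closure, from -1 (fully open) to 1 (shut). A call has exactly 5 rows; each row is the pose to reach, as a shift and turn from the pose commanded when the call began, turning the shorter way round; what a row does not reach only later rows make up. A row lasts 1/8 s, in which the tool goes at most 62.5 mm and 10.7 degrees, less where a joint would pass 70% of its speed; a pose out of reach is approached as far as the arm can. A call with a number of a shift or a turn outside -1 to 1 is refused whole. A call with a gripper value outside its range is refused whole. The fingers move at their own pace and stop on an object; the grip force is fixed at half the most. Time passes only in rows, so rows that repeat a pose let the fingers close, or fill a call up. It gives the time, the measured TCP pose, the force, the opening and the grip force at its end, in the units of the state.
- ctrl.read_state(): the state, without advancing time (a new reading comes with each control period).
- get_image(name): name is "scene" or "top" or "wrist"; returns the picture (480x640x3 uint8, red, green, blue); there is no depth.
- get_calibration(name): a dict with "mtx" (3x3 intrinsics, pixels), "distortion" ([k1, k2, p1, p2, k3] as OpenCV has them; the pictures are not rectified), "world_from_camera" (4x4, takes a point from camera to world coordinates). Camera axes: x right, y down, z forward; pixel columns grow to the right and rows downward; lengths in mm; the calibration is good to about 2 mm. A picture is of the moment at which its call begins: read the wrist's pose just before it. get_calibration takes no time and is no camera call; for the wrist camera it gives the pose at the moment of the call.
- ctrl.finish_job(): hands the job in; it is judged then, once.
The state is a dict: "clock": time; "qpos": joint angles; "qd": joint speeds; "tau": joint torques, N m; "eef_pos": TCP position; "tool_rot": TCP orientation; "force": force on the tool from outside, world axes, zero at the start; "torque": the same for the moment, N m; "width": finger opening in mm; "gripper_force": force on a finger pad.
Only numpy, scipy, OpenCV 4.12 (cv2) and the standard library are available. Lean on these libraries where they do the work, as an engineer would, in place of code of your own. Each camera call takes 0.05 s, during which the arm holds its last target. There are 200 camera calls.

### The job

Set the four gem dops out on the rack for the next polishing round, each standing upright in the middle of its own pad: the tallest on the red pad at one end, then in falling height along the row to the shortest on the black pad at the other end. Set them down without dropping or tipping any, and leave the pen pot and the oil bottle where they stand.

Things in the scene. Friction and masses are not known exactly. Their poses are not given: they have to be found in the camera images.
- dop_tallest: a dop (holder for a gem): an upright aluminium cylinder with a copper cone and a small clear stone on top. Diameter 46 mm, total height 92 mm, mass about 0.40 kg; the straight cylinder, where it is gripped, goes from the foot up to 76 mm. Origin: centre of its flat underside; z up along its axis.
- dop_second: a dop (holder for a gem): an upright aluminium cylinder with a copper cone and a small clear stone on top. Diameter 40 mm, total height 78 mm, mass about 0.26 kg; the straight cylinder, where it is gripped, goes from the foot up to 62 mm. Origin: centre of its flat underside; z up along its axis.
- dop_third: a dop (holder for a gem): an upright aluminium cylinder with a copper cone and a small clear stone on top. Diameter 34 mm, total height 64 mm, mass about 0.16 kg; the straight cylinder, where it is gripped, goes from the foot up to 48 mm. Origin: centre of its flat underside; z up along its axis.
- dop_shortest: a dop (holder for a gem): an upright aluminium cylinder with a copper cone and a small clear stone on top. Diameter 28 mm, total height 50 mm, mass about 0.09 kg; the straight cylinder, where it is gripped, goes from the foot up to 34 mm. Origin: centre of its flat underside; z up along its axis.
- pad_red: square red pad, 54 x 54 mm, 4 mm thick, fixed on the 12 mm thick wooden rack: its top is 16 mm above the bench. Origin: centre of its underside, 4 mm below its top; z up, y along the row. It lies at one end of the row, either one. Four pads form one straight row, 64 mm apart centre to centre; the rack (74 x 272 mm) is nowhere higher than the pads.
- pad_white: square white pad, 54 x 54 mm, 4 mm thick, fixed on the 12 mm thick wooden rack: its top is 16 mm above the bench. Origin: centre of its underside, 4 mm below its top; z up, y along the row. One of the two middle places of the row; it may be beside the red or beside the black pad.
- pad_yellow: square yellow pad, 54 x 54 mm, 4 mm thick, fixed on the 12 mm thick wooden rack: its top is 16 mm above the bench. Origin: centre of its underside, 4 mm below its top; z up, y along the row. The other middle place of the row.
- pad_black: square black pad, 54 x 54 mm, 4 mm thick, fixed on the 12 mm thick wooden rack: its top is 16 mm above the bench. Origin: centre of its underside, 4 mm below its top; z up, y along the row. It lies at the end of the row that is far from the red pad.
- pen_pot: green tin pot with pens, bystander; 72 mm diameter, pot 85 mm high, pens to about 140 mm. Origin: centre of its underside.
- oil_bottle: white bottle with a green cap, bystander; 52 mm diameter, 120 mm high. Origin: centre of its underside.
Not all that is in view belongs to the job. What is shaped like the dop_shortest but blue is not meant.

How it is judged:
By the outcome, as a careful person would: the job done as asked, in the order asked, and still so for the second after the job is handed in, with the robot touching nothing.
It also fails if it takes over 90 s, if anything falls off the work surface, if the arm or the gripper's body presses on something with over 40 N, if the wrist force passes 120 N, or if a joint passes its speed limit or range.

## Working session

There is one attempt and no reset: what is moved stays moved. The work goes in short steps, Python scripts to look and compute and a shell command to move; the robot and the scene stay as the last step left them, time stands still between calls to the robot, and variables do not carry over. Pictures are saved under pics/ and viewed, at most 14 in all, crops included, and the job is handed in when it is done.

```bash
mkdir -p pics; ls
python3 - <<'E'
from cell import ctrl,get_image,get_calibration
import cv2,numpy as np
print(ctrl.read_state())
for n in("scene","top"):
    im=get_image(n); cv2.imwrite(f"pics/{n}0.png",im[:,:,::-1]); np.save(f"pics/{n}0.npy",im)
    c=get_calibration(n); print(n,{k:np.round(v,4).tolist() for k,v in c.items()})
E
```

```text
pics
{'clock': 0.0, 'qpos': array([ 1.06918436,  0.62933542,  0.03841413,  1.51838768, -0.02697871,
        0.99631859, -0.01996492]), 'qd': array([ 1.39141819e-03, -9.72421425e-04,  1.32860057e-03,  1.09847745e-03,
        7.65409989e-05,  3.60712232e-04, -1.75560539e-03]), 'tau': array([-1.17131763e-04, -5.63395143e+01,  1.22643359e+00, -1.93449301e+01,
        1.09739168e-02,  1.03835689e-02, -1.17087779e-05]), 'eef_pos': array([ 274.15884904, -588.64422452,  230.38924806]), 'tool_rot': array([-3.13966106e+00,  2.69766506e-05,  4.35880729e-01]), 'force': array([0.16808774, 0.85031435, 0.12908546]), 'torque': array([-0.00283249,  0.03894903,  0.00903795]), 'gripper_force': 0.0, 'width': 85.38780098431978}
scene {'mtx': [[544.0992, 0.0, 320.073], [0.0, 544.0992, 239.8527], [0.0, 0.0, 1.0]], 'distortion': [-0.0809, 0.0, 0.0, 0.0, 0.0], 'world_from_camera': [[-0.2528, 0.7772, -0.5762, 1114.8567], [0.9675, 0.2074, -0.1447, 144.2725], [0.007, -0.594, -0.8044, 901.7462], [0.0, 0.0, 0.0, 1.0]]}
top {'mtx': [[464.9295, 0.0, 315.32], [0.0, 464.9295, 240.3992], [0.0, 0.0, 1.0]], 'distortion': [0.022, 0.0, 0.0, 0.0, 0.0], 'world_from_camera': [[0.0, -0.9851, 0.172, 331.9457], [-1.0, -0.0004, -0.0024, 30.5603], [0.0024, -0.172, -0.9851, 1181.9857], [0.0, 0.0, 0.0, 1.0]]}
```

View pics/scene0.png

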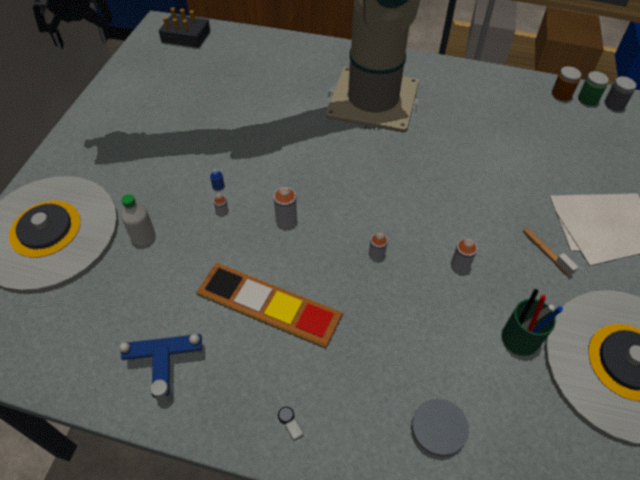

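View pics/top0.png

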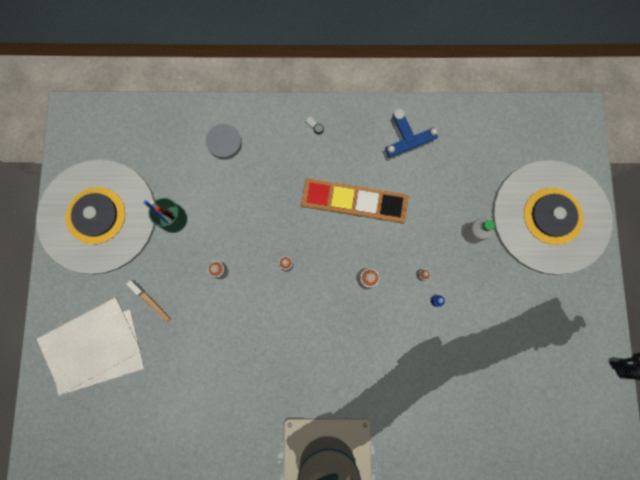

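The scene picture shows dops at about (285,207), (464,255), (378,246) and (220,204). In the top picture they are at (369,278), (216,269), (286,264) and (424,275).

Candidates for the shortest (scene pixels): (220,204) with a copper top on grey, or (217,180) all blue. The copper one fits the description, and I'll confirm it in a crop. The row in the top view is red (318,194), yellow (343,198), white (367,202), black (392,206).

```bash
cat > h.py <<'E'
import cv2,numpy as np
from cell import ctrl,get_image,get_calibration
def ray(c,uv,z):
    p=cv2.undistortPoints(np.float64(uv).reshape(-1,1,2),c["mtx"],np.float64(c["distortion"])).reshape(-1,2)
    T=c["world_from_camera"]; d=np.c_[p,np.ones(len(p))]@T[:3,:3].T; o=T[:3,3]
    return o+d*((z-o[2])/d[:,2])[:,None]
def proj(c,P):
    T=np.linalg.inv(c["world_from_camera"])
    return cv2.projectPoints(np.float64(P).reshape(-1,1,3),cv2.Rodrigues(T[:3,:3])[0],T[:3,3],c["mtx"],np.float64(c["distortion"]))[0].reshape(-1,2)
def blob(im,lo,hi,box):
    hsv=cv2.cvtColor(im,cv2.COLOR_RGB2HSV); x0,y0,x1,y1=box
    m=np.zeros(im.shape[:2],np.uint8); m[y0:y1,x0:x1]=cv2.inRange(hsv,lo,hi)[y0:y1,x0:x1]
    k=max(cv2.findContours(m,cv2.RETR_EXTERNAL,cv2.CHAIN_APPROX_NONE)[0],key=cv2.contourArea)
    h=cv2.convexHull(k); f=np.zeros_like(m); cv2.fillPoly(f,[h],1)
    M=cv2.moments(f,True); return np.array([M["m10"]/M["m00"],M["m01"]/M["m00"]]),M["m00"],k
E
python3 - <<'E'
from h import *
D={"tallest":(76,(369,278),(285,196)),"second":(62,(216,269),(466,247)),"third":(48,(286,264),(378,241)),"shortest":(34,(424,275),(220,201))}
ims={n:np.load(f"pics/{n}0.npy") for n in("top","scene")}
for n,(h,a,b) in D.items():
    for cam,(u,v) in(("top",a),("scene",b)):
        c=get_calibration(cam); uv,A,_=blob(ims[cam],(0,70,60),(18,255,255),(u-14,v-14,u+14,v+14))
        P=ray(c,[uv],h+4)[0]; print(n,cam,uv.round(1),A,P.round(1),np.hypot(*P[:2]).round())
R={"red":((0,120,60),(10,255,255)),"yellow":((22,120,60),(35,255,255)),"white":((0,0,150),(180,60,255)),"black":((0,0,0),(180,255,50))}
B={"top":[(318,194),(343,198),(367,202),(392,206)],"scene":[(317,320),(284,306),(252,294),(224,282)]}
for cam in B:
  c=get_calibration(cam); Q=[]
  for (n,(lo,hi)),(u,v) in zip(R.items(),B[cam]):
    uv,A,_=blob(ims[cam],lo,hi,(u-22,v-22,u+22,v+22)); Q.append(ray(c,[uv],16)[0]); print(n,cam,uv.round(1),A,Q[-1].round(1))
  print(np.linalg.norm(np.diff(Q,axis=0),axis=1))
cv2.imwrite("pics/crop.png",cv2.resize(ims["scene"][160:270,190:350,::-1],None,fx=4,fy=4,interpolation=3))
E
```

```text
tallest top [369.5 277.5] 214.0 [ 435.1 -100.6   80. ] 447.0
tallest scene [284.5 195.6] 232.0 [ 438.3 -100.1   80. ] 450.0
second top [215.3 268.7] 157.0 [457.6 268.6  66. ] 531.0
second scene [466.5 246.8] 208.0 [460.1 267.9  66. ] 532.0
third top [285.2 262.6] 111.0 [474.  101.5  52. ] 485.0
third scene [378.7 239.7] 146.0 [476.4 101.5  52. ] 487.0
shortest top [424.1 274.1] 71.0 [ 447.5 -240.3   38. ] 508.0
shortest scene [219.5 200.1] 86.0 [ 450.4 -240.4   38. ] 511.0
red top [317.9 193.4] 490.0 [659.2  21.   16. ]
yellow top [342.2 197.3] 460.0 [648.8 -41.8  16. ]
white top [366.7 201.3] 452.0 [ 638.2 -104.9   16. ]
black top [391.2 205.4] 367.0 [ 627.2 -167.9   16. ]
[63.71818243 63.9185749  63.96382865]
red scene [314.3 319.7] 875.0 [658.8  20.5  16. ]
yellow scene [283.1 307. ] 811.0 [648.1 -42.3  16. ]
white scene [252.6 294.4] 663.0 [ 636.9 -105.8   16. ]
black scene [223.3 283.1] 646.0 [ 627.8 -168.1   16. ]
[63.67256219 64.54915438 62.94824638]
```

View pics/crop.png

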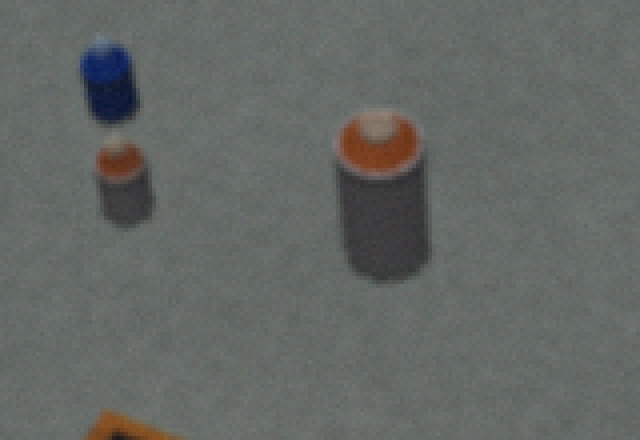

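The crop confirms it: copper top on grey at crop (122,180) is the shortest, and blue at (108,80) is the one to leave alone. Pad spacing measures 63–64.5 mm and the two views agree within 3 mm, so I'm moving now. The fingers will close across the row, yaw ≈ 1.405.

```bash
python3 -m creep '[{"dx":0.04,"dy":0.122,"dz":0,"rz":0.0154,"grip":-1},{"dx":0.08,"dy":0.244,"dz":0,"rz":0.0308,"grip":-1},{"dx":0.12,"dy":0.366,"dz":0,"rz":0.0462,"grip":-1},{"dx":0.16,"dy":0.488,"dz":0,"rz":0.0616,"grip":-1},{"dx":0.2,"dy":0.61,"dz":0,"rz":0.077,"grip":-1}]'
python3 -m creep '[{"dx":0.041,"dy":0.122,"dz":-0.04,"rz":0.0154,"grip":-1},{"dx":0.082,"dy":0.245,"dz":-0.08,"rz":0.0308,"grip":-1},{"dx":0.124,"dy":0.368,"dz":-0.12,"rz":0.0462,"grip":-1},{"dx":0.165,"dy":0.49,"dz":-0.16,"rz":0.0616,"grip":-1},{"dx":0.2065,"dy":0.613,"dz":-0.2,"rz":0.0772,"grip":-1}]'
python3 - <<'E'
from h import *
s=ctrl.read_state(); print(s["clock"],s["eef_pos"],s["tool_rot"],s["qpos"].round(2))
c=get_calibration("wrist"); im=get_image("wrist"); cv2.imwrite("pics/w1.png",im[:,:,::-1]); print(c)
E
```

```text
0.1 [ 274.20877584 -588.71870962  230.49420362] [-3.13989991e+00 -2.55497649e-05  4.35819914e-01] [ 1.07  0.63  0.04  1.52 -0.03  1.   -0.02]
{'mtx': array([[387.43853693,   0.        , 321.65430303],
       [  0.        , 387.43853693, 244.16645795],
       [  0.        ,   0.        ,   1.        ]]), 'distortion': array([-0.07480153,  0.        ,  0.        ,  0.        ,  0.        ]), 'world_from_camera': array([[ 4.22415714e-01, -8.60723950e-01, -2.84111326e-01,
         3.46898999e+02],
       [-9.06398221e-01, -4.02056121e-01, -1.29588353e-01,
        -5.56189872e+02],
       [-2.68889885e-03,  3.12258157e-01, -9.49993481e-01,
         3.73054341e+02],
       [ 0.00000000e+00,  0.00000000e+00,  0.00000000e+00,
         1.00000000e+00]])}$[0]: bad value
$[0]: bad value
```

View pics/w1.png

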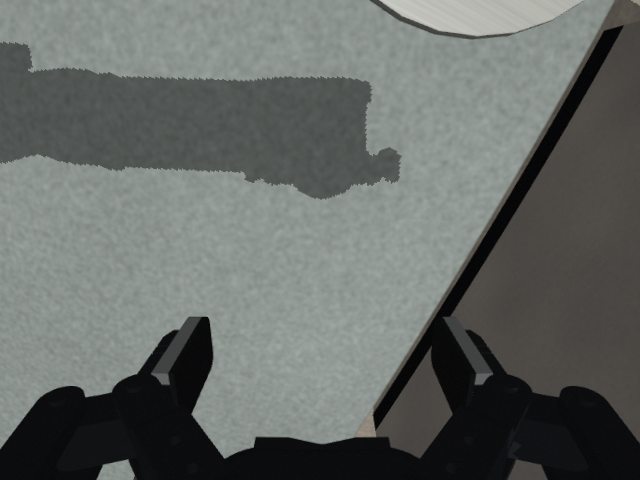

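The wrist picture still shows the start pose: both fingers open and the table edge in view. The call was refused, probably because all seven keys are needed.

```bash
python3 -m creep '[{"dx":0.04,"dy":0.122,"dz":0,"rx":0,"ry":0,"rz":0.0154,"grip":-1},{"dx":0.08,"dy":0.244,"dz":0,"rx":0,"ry":0,"rz":0.0308,"grip":-1},{"dx":0.12,"dy":0.366,"dz":0,"rx":0,"ry":0,"rz":0.0462,"grip":-1},{"dx":0.16,"dy":0.488,"dz":0,"rx":0,"ry":0,"rz":0.0616,"grip":-1},{"dx":0.2,"dy":0.61,"dz":0,"rx":0,"ry":0,"rz":0.077,"grip":-1}]'
```

```text
clock: 0.78
eef_pos: [354.7, -343.6, 231.3]
tool_rot: [3.141, -0.0, 0.923]
force: [1.1, 0.9, -0.9]
width: 85.6
gripper_force: 0.0
```

```bash
python3 -m creep '[{"dx":0.041,"dy":0.122,"dz":-0.04,"rx":0,"ry":0,"rz":0.0154,"grip":-1},{"dx":0.082,"dy":0.245,"dz":-0.08,"rx":0,"ry":0,"rz":0.0308,"grip":-1},{"dx":0.124,"dy":0.368,"dz":-0.12,"rx":0,"ry":0,"rz":0.0462,"grip":-1},{"dx":0.165,"dy":0.49,"dz":-0.16,"rx":0,"ry":0,"rz":0.0616,"grip":-1},{"dx":0.2065,"dy":0.613,"dz":-0.2,"rx":0,"ry":0,"rz":0.077,"grip":-1}]'
python3 - <<'E'
from h import *
s=ctrl.read_state(); print(s["clock"],s["eef_pos"],s["tool_rot"],s["qpos"].round(2))
c=get_calibration("wrist"); im=get_image("wrist"); cv2.imwrite("pics/w2.png",im[:,:,::-1])
print(proj(c,[[437,-100,80],[437,-100,92],s["eef_pos"]]))
E
```

```text
clock: 1.4
eef_pos: [437.5, -98.6, 150.9]
tool_rot: [3.141, -0.0, 1.406]
force: [0.7, -0.4, 1.1]
width: 85.3
gripper_force: 0.0
1.4 [437.5031861  -98.63524821 150.87718958] [ 3.14109829e+00 -6.05112824e-05  1.40609162e+00] [ 0.32  0.49 -0.22  2.14  0.2   0.54 -0.22]
[[321.1168564  261.19770547]
 [321.09221977 268.77915052]
 [321.57858771 318.34619792]]
```

View pics/w2.png

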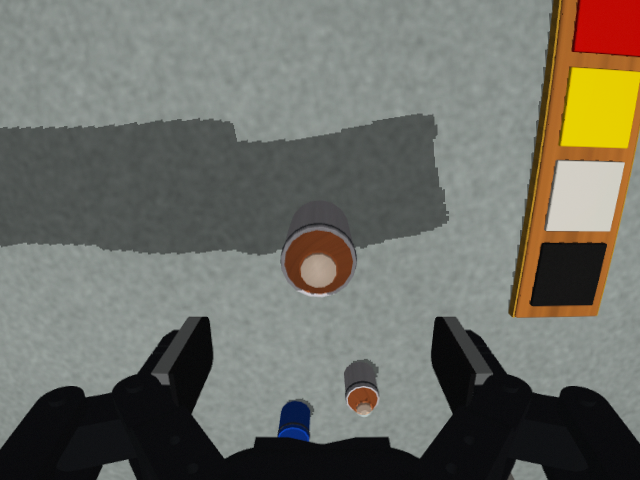

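The stone of the tallest is at (319,271), within 2 px of the predicted (321,269). The position holds, so I'll descend and grip.

```bash
python3 -m creep '[{"dx":0,"dy":0,"dz":-0.08,"rx":0,"ry":0,"rz":0,"grip":-1},{"dx":0,"dy":0,"dz":-0.16,"rx":0,"ry":0,"rz":0,"grip":-1},{"dx":0,"dy":0,"dz":-0.24,"rx":0,"ry":0,"rz":0,"grip":-1},{"dx":0,"dy":0,"dz":-0.29,"rx":0,"ry":0,"rz":0,"grip":-1},{"dx":0,"dy":0,"dz":-0.303,"rx":0,"ry":0,"rz":0,"grip":-1}]'
python3 -m creep '[{"dx":0,"dy":0,"dz":0,"rx":0,"ry":0,"rz":0,"grip":1},{"dx":0,"dy":0,"dz":0,"rx":0,"ry":0,"rz":0,"grip":1},{"dx":0,"dy":0,"dz":0,"rx":0,"ry":0,"rz":0,"grip":1},{"dx":0,"dy":0,"dz":0,"rx":0,"ry":0,"rz":0,"grip":1},{"dx":0,"dy":0,"dz":0,"rx":0,"ry":0,"rz":0,"grip":1}]'
```

```text
clock: 2.08
eef_pos: [435.9, -100.1, 28.7]
tool_rot: [-3.138, 0.001, 1.403]
force: [1.0, -1.0, -0.1]
width: 85.0
gripper_force: 0.0
clock: 2.7
eef_pos: [436.6, -100.3, 30.7]
tool_rot: [-3.141, 0.001, 1.403]
force: [-2.4, -0.5, 6.8]
width: 44.0
gripper_force: 60.8
```

```bash
python3 -m creep '[{"dx":0,"dy":0,"dz":0.02,"rx":0,"ry":0,"rz":0,"grip":1},{"dx":0,"dy":0,"dz":0.06,"rx":0,"ry":0,"rz":0,"grip":1},{"dx":0,"dy":0,"dz":0.1,"rx":0,"ry":0,"rz":0,"grip":1},{"dx":0,"dy":0,"dz":0.135,"rx":0,"ry":0,"rz":0,"grip":1},{"dx":0,"dy":0,"dz":0.15,"rx":0,"ry":0,"rz":0,"grip":1}]'
python3 -m creep '[{"dx":0.03,"dy":0.016,"dz":0,"rx":0,"ry":0,"rz":0,"grip":1},{"dx":0.08,"dy":0.043,"dz":0,"rx":0,"ry":0,"rz":0,"grip":1},{"dx":0.14,"dy":0.076,"dz":0,"rx":0,"ry":0,"rz":0,"grip":1},{"dx":0.21,"dy":0.114,"dz":0,"rx":0,"ry":0,"rz":0,"grip":1},{"dx":0.28,"dy":0.152,"dz":0,"rx":0,"ry":0,"rz":0,"grip":1}]'
python3 -m creep '[{"dx":0.07,"dy":0.038,"dz":0,"rx":0,"ry":0,"rz":0,"grip":1},{"dx":0.14,"dy":0.076,"dz":0,"rx":0,"ry":0,"rz":0,"grip":1},{"dx":0.21,"dy":0.114,"dz":0,"rx":0,"ry":0,"rz":0,"grip":1},{"dx":0.255,"dy":0.139,"dz":0,"rx":0,"ry":0,"rz":0,"grip":1},{"dx":0.275,"dy":0.15,"dz":0,"rx":0,"ry":0,"rz":0,"grip":1}]'
python3 -m creep '[{"dx":0,"dy":0,"dz":-0.04,"rx":0,"ry":0,"rz":0,"grip":1},{"dx":0,"dy":0,"dz":-0.07,"rx":0,"ry":0,"rz":0,"grip":1},{"dx":0,"dy":0,"dz":-0.09,"rx":0,"ry":0,"rz":0,"grip":1},{"dx":0,"dy":0,"dz":-0.1,"rx":0,"ry":0,"rz":0,"grip":1},{"dx":0,"dy":0,"dz":-0.1,"rx":0,"ry":0,"rz":0,"grip":1}]'
python3 - <<'E'
from h import *
print(ctrl.read_state()["eef_pos"])
im=get_image("wrist"); cv2.imwrite("pics/w3.png",im[:,:,::-1])
E
```

```text
clock: 3.32
eef_pos: [437.4, -100.1, 90.9]
tool_rot: [3.14, -0.0, 1.403]
force: [-0.4, -0.3, -4.4]
width: 44.0
gripper_force: 61.8
clock: 3.95
eef_pos: [550.3, -37.9, 89.3]
tool_rot: [-3.141, -0.001, 1.404]
force: [0.1, -0.0, -4.7]
width: 44.0
gripper_force: 61.8
clock: 4.58
eef_pos: [659.7, 22.7, 88.9]
tool_rot: [-3.141, -0.001, 1.405]
force: [0.4, 0.0, -4.6]
width: 43.9
gripper_force: 62.0
clock: 5.2
eef_pos: [658.8, 20.6, 49.9]
tool_rot: [-3.141, 0.0, 1.403]
force: [1.6, 0.1, -4.6]
width: 44.0
gripper_force: 62.1
[658.8082793   20.58315099  49.90805793]
```

View pics/w3.png

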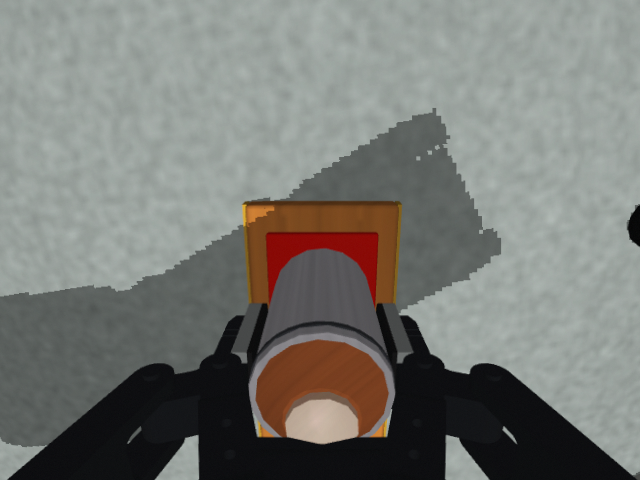

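The dop is held upright (axis column ≈ 321) over the red pad, whose edges at 266 and 378 put its centre at 322. It is centred and aligned, with about 3 mm left to lower.

```bash
python3 -m creep '[{"dx":0,"dy":0,"dz":-0.003,"rx":0,"ry":0,"rz":0,"grip":1},{"dx":0,"dy":0,"dz":-0.005,"rx":0,"ry":0,"rz":0,"grip":1},{"dx":0,"dy":0,"dz":-0.007,"rx":0,"ry":0,"rz":0,"grip":1},{"dx":0,"dy":0,"dz":-0.008,"rx":0,"ry":0,"rz":0,"grip":1},{"dx":0,"dy":0,"dz":-0.008,"rx":0,"ry":0,"rz":0,"grip":1}]'
```

```text
clock: 5.88
eef_pos: [659.0, 20.7, 46.9]
tool_rot: [3.142, -0.0, 1.403]
force: [-1.2, 0.4, -3.9]
width: 43.7
gripper_force: 62.1
```

```bash
python3 -m creep '[{"dx":0,"dy":0,"dz":-0.001,"rx":0,"ry":0,"rz":0,"grip":1},{"dx":0,"dy":0,"dz":-0.002,"rx":0,"ry":0,"rz":0,"grip":1},{"dx":0,"dy":0,"dz":-0.002,"rx":0,"ry":0,"rz":0,"grip":1},{"dx":0,"dy":0,"dz":-0.002,"rx":0,"ry":0,"rz":0,"grip":1},{"dx":0,"dy":0,"dz":-0.002,"rx":0,"ry":0,"rz":0,"grip":1}]'
```

```text
clock: 6.5
eef_pos: [659.0, 20.8, 46.8]
tool_rot: [3.141, 0.0, 1.403]
force: [-3.4, -0.3, 4.6]
width: 43.8
gripper_force: 62.1
```

```bash
python3 -m creep '[{"dx":0,"dy":0,"dz":0,"rx":0,"ry":0,"rz":0,"grip":-1},{"dx":0,"dy":0,"dz":0,"rx":0,"ry":0,"rz":0,"grip":-1},{"dx":0,"dy":0,"dz":0,"rx":0,"ry":0,"rz":0,"grip":-1},{"dx":0,"dy":0,"dz":0,"rx":0,"ry":0,"rz":0,"grip":-1},{"dx":0,"dy":0,"dz":0,"rx":0,"ry":0,"rz":0,"grip":-1}]'
python3 -m creep '[{"dx":0,"dy":0,"dz":0.02,"rx":0,"ry":0,"rz":0,"grip":-1},{"dx":0,"dy":0,"dz":0.06,"rx":0,"ry":0,"rz":0,"grip":-1},{"dx":0,"dy":0,"dz":0.13,"rx":0,"ry":0,"rz":0,"grip":-1},{"dx":0,"dy":0,"dz":0.2,"rx":0,"ry":0,"rz":0,"grip":-1},{"dx":0,"dy":0,"dz":0.27,"rx":0,"ry":0,"rz":0,"grip":-1}]'
python3 -m creep '[{"dx":-0.05,"dy":0.062,"dz":0,"rx":0,"ry":0,"rz":0,"grip":-1},{"dx":-0.1,"dy":0.124,"dz":0,"rx":0,"ry":0,"rz":0,"grip":-1},{"dx":-0.15,"dy":0.186,"dz":0,"rx":0,"ry":0,"rz":0,"grip":-1},{"dx":-0.2,"dy":0.248,"dz":0,"rx":0,"ry":0,"rz":0,"grip":-1},{"dx":-0.25,"dy":0.31,"dz":0,"rx":0,"ry":0,"rz":0,"grip":-1}]'
python3 -m creep '[{"dx":-0.06,"dy":0.074,"dz":0,"rx":0,"ry":0,"rz":0,"grip":-1},{"dx":-0.13,"dy":0.16,"dz":0,"rx":0,"ry":0,"rz":0,"grip":-1},{"dx":-0.2,"dy":0.246,"dz":0,"rx":0,"ry":0,"rz":0,"grip":-1},{"dx":-0.25,"dy":0.308,"dz":0,"rx":0,"ry":0,"rz":0,"grip":-1},{"dx":-0.25,"dy":0.308,"dz":0,"rx":0,"ry":0,"rz":0,"grip":-1}]'
python3 - <<'E'
from h import *
s=ctrl.read_state(); c=get_calibration("wrist"); im=get_image("wrist"); cv2.imwrite("pics/w4.png",im[:,:,::-1])
uv,A,_=blob(im,(0,90,50),(18,255,255),(180,120,430,310)); print(s["eef_pos"],uv,A,ray(c,[uv],66),proj(c,[[459,268,78]]))
E
```

```text
clock: 7.12
eef_pos: [659.0, 20.7, 46.1]
tool_rot: [3.142, -0.0, 1.403]
force: [-1.4, -0.6, -0.2]
width: 85.6
gripper_force: 0.0
clock: 7.75
eef_pos: [659.3, 20.8, 156.5]
tool_rot: [3.14, -0.0, 1.403]
force: [0.1, -0.5, -0.3]
width: 85.0
gripper_force: 0.0
clock: 8.38
eef_pos: [558.8, 145.7, 155.6]
tool_rot: [3.14, -0.001, 1.403]
force: [-0.0, -0.2, 0.3]
width: 85.2
gripper_force: 0.0
clock: 9.0
eef_pos: [457.4, 271.2, 155.6]
tool_rot: [3.141, -0.002, 1.409]
force: [0.7, -0.4, -0.4]
width: 85.6
gripper_force: 0.0
[457.3653918  271.17826077 155.58816127] [321.30097087 249.68093557] 2266.0 [[457.16283774 270.74195818  66.        ]] [[325.00851828 259.83356177]]
```

View pics/w4.png

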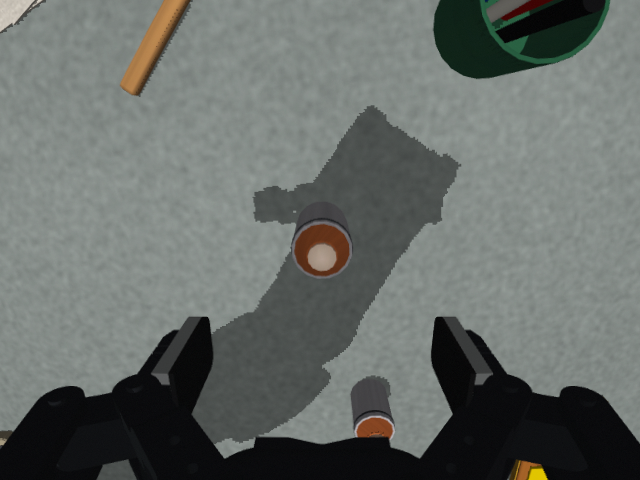

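The second dop is centred between the open fingers, with its stone at (322,257). The arm was still settling in that picture, so I'll measure again.

```bash
cat > m.py <<'E'
import sys
from h import *
z=float(sys.argv[1])
for i in range(4):
    s=ctrl.read_state(); c=get_calibration("wrist"); im=get_image("wrist")
uv,A,_=blob(im,(0,90,50),(18,255,255),(180,120,430,310)); print(s["eef_pos"].round(1),uv.round(1),A,ray(c,[uv],z+4).round(1))
E
python3 m.py 62
```

```text
[460.1 266.9 154.6] [316.1 244.3] 2319.0 [[457.3 270.6  66. ]]
```

```bash
python3 -m creep '[{"dx":-0.0025,"dy":0.004,"dz":-0.09,"rx":0,"ry":0,"rz":0,"grip":-1},{"dx":-0.0025,"dy":0.004,"dz":-0.18,"rx":0,"ry":0,"rz":0,"grip":-1},{"dx":-0.0025,"dy":0.004,"dz":-0.26,"rx":0,"ry":0,"rz":0,"grip":-1},{"dx":-0.0025,"dy":0.004,"dz":-0.32,"rx":0,"ry":0,"rz":0,"grip":-1},{"dx":-0.0025,"dy":0.004,"dz":-0.34,"rx":0,"ry":0,"rz":0,"grip":-1}]'
python3 -m creep '[{"dx":0,"dy":0,"dz":0,"rx":0,"ry":0,"rz":0,"grip":1},{"dx":0,"dy":0,"dz":0,"rx":0,"ry":0,"rz":0,"grip":1},{"dx":0,"dy":0,"dz":0,"rx":0,"ry":0,"rz":0,"grip":1},{"dx":0,"dy":0,"dz":0,"rx":0,"ry":0,"rz":0,"grip":1},{"dx":0,"dy":0,"dz":0,"rx":0,"ry":0,"rz":0,"grip":1}]'
```

```text
clock: 9.88
eef_pos: [458.0, 268.2, 16.8]
tool_rot: [-3.14, 0.002, 1.402]
force: [-0.3, 0.2, -0.3]
width: 85.5
gripper_force: 0.0
clock: 10.5
eef_pos: [458.6, 269.8, 19.3]
tool_rot: [3.14, -0.001, 1.403]
force: [-1.6, -0.6, 5.5]
width: 37.7
gripper_force: 59.8
```

```bash
python3 -m creep '[{"dx":0,"dy":0,"dz":0.02,"rx":0,"ry":0,"rz":0,"grip":1},{"dx":0,"dy":0,"dz":0.08,"rx":0,"ry":0,"rz":0,"grip":1},{"dx":0,"dy":0,"dz":0.16,"rx":0,"ry":0,"rz":0,"grip":1},{"dx":0,"dy":0,"dz":0.25,"rx":0,"ry":0,"rz":0,"grip":1},{"dx":0,"dy":0,"dz":0.3,"rx":0,"ry":0,"rz":0,"grip":1}]'
python3 -m creep '[{"dx":0.024,"dy":-0.039,"dz":0,"rx":0,"ry":0,"rz":0,"grip":1},{"dx":0.067,"dy":-0.109,"dz":0,"rx":0,"ry":0,"rz":0,"grip":1},{"dx":0.119,"dy":-0.195,"dz":0,"rx":0,"ry":0,"rz":0,"grip":1},{"dx":0.176,"dy":-0.288,"dz":0,"rx":0,"ry":0,"rz":0,"grip":1},{"dx":0.238,"dy":-0.39,"dz":0,"rx":0,"ry":0,"rz":0,"grip":1}]'
python3 -m creep '[{"dx":0.062,"dy":-0.101,"dz":0,"rx":0,"ry":0,"rz":0,"grip":1},{"dx":0.119,"dy":-0.194,"dz":0,"rx":0,"ry":0,"rz":0,"grip":1},{"dx":0.171,"dy":-0.28,"dz":0,"rx":0,"ry":0,"rz":0,"grip":1},{"dx":0.214,"dy":-0.35,"dz":0,"rx":0,"ry":0,"rz":0,"grip":1},{"dx":0.238,"dy":-0.389,"dz":0,"rx":0,"ry":0,"rz":0,"grip":1}]'
python3 -m creep '[{"dx":0,"dy":0,"dz":0,"rx":0,"ry":0,"rz":0,"grip":1},{"dx":0,"dy":0,"dz":-0.08,"rx":0,"ry":0,"rz":0,"grip":1},{"dx":0,"dy":0,"dz":-0.16,"rx":0,"ry":0,"rz":0,"grip":1},{"dx":0,"dy":0,"dz":-0.22,"rx":0,"ry":0,"rz":0,"grip":1},{"dx":0,"dy":0,"dz":-0.235,"rx":0,"ry":0,"rz":0,"grip":1}]'
python3 -m creep '[{"dx":0,"dy":0,"dz":-0.01,"rx":0,"ry":0,"rz":0,"grip":1},{"dx":0,"dy":0,"dz":-0.015,"rx":0,"ry":0,"rz":0,"grip":1},{"dx":0,"dy":0,"dz":-0.018,"rx":0,"ry":0,"rz":0,"grip":1},{"dx":0,"dy":0,"dz":-0.02,"rx":0,"ry":0,"rz":0,"grip":1},{"dx":0,"dy":0,"dz":-0.02,"rx":0,"ry":0,"rz":0,"grip":1}]'
python3 - <<'E'
from h import *
im=get_image("wrist"); cv2.imwrite("pics/w5.png",im[:,:,::-1])
E
```

```text
clock: 11.12
eef_pos: [458.5, 269.8, 140.3]
tool_rot: [3.14, -0.002, 1.403]
force: [1.1, -0.2, -2.2]
width: 37.7
gripper_force: 60.5
clock: 11.75
eef_pos: [553.2, 110.6, 136.8]
tool_rot: [-3.14, 0.001, 1.403]
force: [0.2, -0.2, -1.8]
width: 37.6
gripper_force: 60.5
clock: 12.38
eef_pos: [647.9, -46.2, 136.3]
tool_rot: [-3.139, 0.002, 1.4]
force: [0.0, 0.1, -2.9]
width: 37.6
gripper_force: 60.5
clock: 13.0
eef_pos: [646.2, -39.9, 42.4]
tool_rot: [-3.137, -0.0, 1.406]
force: [0.4, -0.5, -2.4]
width: 37.6
gripper_force: 60.6
clock: 13.62
eef_pos: [648.5, -42.1, 36.3]
tool_rot: [3.141, -0.0, 1.403]
force: [0.3, 0.6, -2.6]
width: 38.0
gripper_force: 60.6
```

View pics/w5.png

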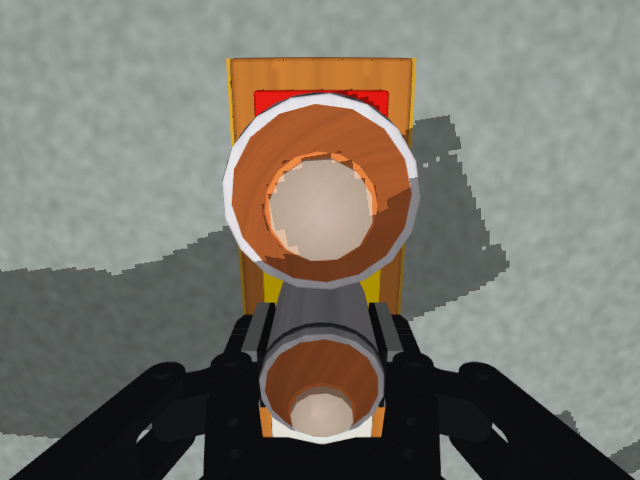

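The second dop stands upright over the yellow pad (axis column ≈ 321, pad visible evenly on both sides). The tallest stands upright on red at (321,190). Lower the last 2 mm and check the force.

```bash
python3 -m creep '[{"dx":0,"dy":0,"dz":-0.002,"rx":0,"ry":0,"rz":0,"grip":1},{"dx":0,"dy":0,"dz":-0.004,"rx":0,"ry":0,"rz":0,"grip":1},{"dx":0,"dy":0,"dz":-0.005,"rx":0,"ry":0,"rz":0,"grip":1},{"dx":0,"dy":0,"dz":-0.005,"rx":0,"ry":0,"rz":0,"grip":1},{"dx":0,"dy":0,"dz":-0.005,"rx":0,"ry":0,"rz":0,"grip":1}]'
```

```text
clock: 14.3
eef_pos: [648.6, -42.1, 35.4]
tool_rot: [3.141, 0.0, 1.403]
force: [-3.4, -0.2, 6.8]
width: 38.1
gripper_force: 61.0
```

Contact. I'll release, rise and go to the third.

```bash
python3 -m creep '[{"dx":0,"dy":0,"dz":0,"rx":0,"ry":0,"rz":0,"grip":-1},{"dx":0,"dy":0,"dz":0,"rx":0,"ry":0,"rz":0,"grip":-1},{"dx":0,"dy":0,"dz":0,"rx":0,"ry":0,"rz":0,"grip":-1},{"dx":0,"dy":0,"dz":0,"rx":0,"ry":0,"rz":0,"grip":-1},{"dx":0,"dy":0,"dz":0,"rx":0,"ry":0,"rz":0,"grip":-1}]'
python3 -m creep '[{"dx":0,"dy":0,"dz":0.02,"rx":0,"ry":0,"rz":0,"grip":-1},{"dx":0,"dy":0,"dz":0.06,"rx":0,"ry":0,"rz":0,"grip":-1},{"dx":0,"dy":0,"dz":0.14,"rx":0,"ry":0,"rz":0,"grip":-1},{"dx":0,"dy":0,"dz":0.22,"rx":0,"ry":0,"rz":0,"grip":-1},{"dx":0,"dy":0,"dz":0.3,"rx":0,"ry":0,"rz":0,"grip":-1}]'
python3 -m creep '[{"dx":-0.09,"dy":0.075,"dz":0,"rx":0,"ry":0,"rz":0,"grip":-1},{"dx":-0.19,"dy":0.16,"dz":0,"rx":0,"ry":0,"rz":0,"grip":-1},{"dx":-0.29,"dy":0.24,"dz":0,"rx":0,"ry":0,"rz":0,"grip":-1},{"dx":-0.38,"dy":0.315,"dz":0,"rx":0,"ry":0,"rz":0,"grip":-1},{"dx":-0.432,"dy":0.36,"dz":0,"rx":0,"ry":0,"rz":0,"grip":-1}]'
python3 m.py 48
```

```text
clock: 14.92
eef_pos: [648.4, -42.1, 34.0]
tool_rot: [-3.141, -0.0, 1.403]
force: [-0.3, -0.6, -0.1]
width: 85.4
gripper_force: 0.0
clock: 15.55
eef_pos: [648.7, -42.0, 156.6]
tool_rot: [3.14, -0.0, 1.403]
force: [0.3, 0.5, 0.3]
width: 85.6
gripper_force: 0.0
clock: 16.18
eef_pos: [474.1, 103.7, 155.5]
tool_rot: [3.14, -0.001, 1.406]
force: [0.9, 0.1, 0.0]
width: 85.9
gripper_force: 0.0
[475.5 103.  155.4] [319.1 242.9] 1472.0 [[473.9 102.7  52. ]]
```

```bash
python3 -m creep '[{"dx":-0.003,"dy":0.001,"dz":-0.09,"rx":0,"ry":0,"rz":0,"grip":-1},{"dx":-0.003,"dy":0.001,"dz":-0.18,"rx":0,"ry":0,"rz":0,"grip":-1},{"dx":-0.003,"dy":0.001,"dz":-0.27,"rx":0,"ry":0,"rz":0,"grip":-1},{"dx":-0.003,"dy":0.001,"dz":-0.34,"rx":0,"ry":0,"rz":0,"grip":-1},{"dx":-0.003,"dy":0.001,"dz":-0.363,"rx":0,"ry":0,"rz":0,"grip":-1}]'
python3 -m creep '[{"dx":0,"dy":0,"dz":0,"rx":0,"ry":0,"rz":0,"grip":1},{"dx":0,"dy":0,"dz":0,"rx":0,"ry":0,"rz":0,"grip":1},{"dx":0,"dy":0,"dz":0,"rx":0,"ry":0,"rz":0,"grip":1},{"dx":0,"dy":0,"dz":0,"rx":0,"ry":0,"rz":0,"grip":1},{"dx":0,"dy":0,"dz":0,"rx":0,"ry":0,"rz":0,"grip":1}]'
```

```text
clock: 17.0
eef_pos: [475.0, 101.1, 7.6]
tool_rot: [-3.141, 0.001, 1.402]
force: [0.6, -0.2, -0.4]
width: 85.1
gripper_force: 0.0
clock: 17.62
eef_pos: [475.1, 102.4, 10.1]
tool_rot: [3.14, -0.001, 1.403]
force: [-0.8, -0.2, 4.8]
width: 32.1
gripper_force: 59.0
```

```bash
python3 -m creep '[{"dx":0,"dy":0,"dz":0.02,"rx":0,"ry":0,"rz":0,"grip":1},{"dx":0,"dy":0,"dz":0.08,"rx":0,"ry":0,"rz":0,"grip":1},{"dx":0,"dy":0,"dz":0.16,"rx":0,"ry":0,"rz":0,"grip":1},{"dx":0,"dy":0,"dz":0.25,"rx":0,"ry":0,"rz":0,"grip":1},{"dx":0,"dy":0,"dz":0.3,"rx":0,"ry":0,"rz":0,"grip":1}]'
python3 -m creep '[{"dx":0.02,"dy":-0.026,"dz":0,"rx":0,"ry":0,"rz":0,"grip":1},{"dx":0.056,"dy":-0.072,"dz":0,"rx":0,"ry":0,"rz":0,"grip":1},{"dx":0.102,"dy":-0.13,"dz":0,"rx":0,"ry":0,"rz":0,"grip":1},{"dx":0.152,"dy":-0.194,"dz":0,"rx":0,"ry":0,"rz":0,"grip":1},{"dx":0.204,"dy":-0.26,"dz":0,"rx":0,"ry":0,"rz":0,"grip":1}]'
python3 -m creep '[{"dx":0.052,"dy":-0.066,"dz":0,"rx":0,"ry":0,"rz":0,"grip":1},{"dx":0.102,"dy":-0.13,"dz":0,"rx":0,"ry":0,"rz":0,"grip":1},{"dx":0.148,"dy":-0.188,"dz":0,"rx":0,"ry":0,"rz":0,"grip":1},{"dx":0.184,"dy":-0.234,"dz":0,"rx":0,"ry":0,"rz":0,"grip":1},{"dx":0.2035,"dy":-0.259,"dz":0,"rx":0,"ry":0,"rz":0,"grip":1}]'
python3 -m creep '[{"dx":0,"dy":0,"dz":0,"rx":0,"ry":0,"rz":0,"grip":1},{"dx":0,"dy":0,"dz":-0.08,"rx":0,"ry":0,"rz":0,"grip":1},{"dx":0,"dy":0,"dz":-0.16,"rx":0,"ry":0,"rz":0,"grip":1},{"dx":0,"dy":0,"dz":-0.22,"rx":0,"ry":0,"rz":0,"grip":1},{"dx":0,"dy":0,"dz":-0.235,"rx":0,"ry":0,"rz":0,"grip":1}]'
python3 -m creep '[{"dx":0,"dy":0,"dz":-0.01,"rx":0,"ry":0,"rz":0,"grip":1},{"dx":0,"dy":0,"dz":-0.015,"rx":0,"ry":0,"rz":0,"grip":1},{"dx":0,"dy":0,"dz":-0.019,"rx":0,"ry":0,"rz":0,"grip":1},{"dx":0,"dy":0,"dz":-0.021,"rx":0,"ry":0,"rz":0,"grip":1},{"dx":0,"dy":0,"dz":-0.022,"rx":0,"ry":0,"rz":0,"grip":1}]'
python3 - <<'E'
from h import *
im=get_image("wrist"); cv2.imwrite("pics/w6.png",im[:,:,::-1])
E
```

```text
clock: 18.25
eef_pos: [474.9, 102.4, 131.2]
tool_rot: [3.139, -0.001, 1.403]
force: [0.1, -0.1, -1.8]
width: 31.6
gripper_force: 59.7
clock: 18.88
eef_pos: [556.0, -3.7, 127.6]
tool_rot: [-3.14, 0.001, 1.403]
force: [0.7, -0.4, -1.3]
width: 31.6
gripper_force: 59.7
clock: 19.5
eef_pos: [637.1, -107.9, 127.3]
tool_rot: [-3.14, 0.001, 1.401]
force: [-0.0, 0.1, -2.3]
width: 31.9
gripper_force: 59.7
clock: 20.12
eef_pos: [635.4, -103.9, 33.2]
tool_rot: [-3.137, -0.0, 1.405]
force: [0.8, -0.2, -1.7]
width: 31.9
gripper_force: 59.7
clock: 20.75
eef_pos: [637.6, -105.3, 26.3]
tool_rot: [3.141, -0.0, 1.403]
force: [-0.2, -0.6, -1.5]
width: 32.0
gripper_force: 59.7
```

View pics/w6.png

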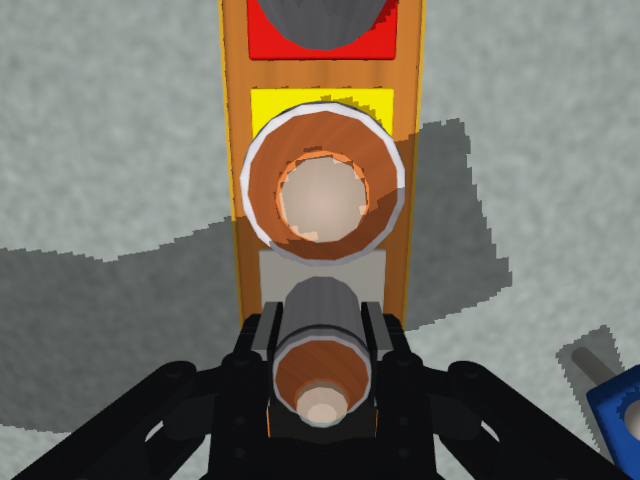

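The third is over the white pad (axis ≈ 322; pad edges 259 and 386, centre 322). The second stands upright on yellow at (322,195). I'll lower to contact.

```bash
python3 -m creep '[{"dx":0,"dy":0,"dz":-0.001,"rx":0,"ry":0,"rz":0,"grip":1},{"dx":0,"dy":0,"dz":-0.002,"rx":0,"ry":0,"rz":0,"grip":1},{"dx":0,"dy":0,"dz":-0.004,"rx":0,"ry":0,"rz":0,"grip":1},{"dx":0,"dy":0,"dz":-0.004,"rx":0,"ry":0,"rz":0,"grip":1},{"dx":0,"dy":0,"dz":-0.004,"rx":0,"ry":0,"rz":0,"grip":1}]'
```

```text
clock: 21.42
eef_pos: [637.5, -105.4, 26.1]
tool_rot: [3.141, 0.001, 1.403]
force: [-3.7, 0.1, 10.9]
width: 31.6
gripper_force: 60.6
```

```bash
python3 -m creep '[{"dx":0,"dy":0,"dz":0,"rx":0,"ry":0,"rz":0,"grip":-1},{"dx":0,"dy":0,"dz":0,"rx":0,"ry":0,"rz":0,"grip":-1},{"dx":0,"dy":0,"dz":0,"rx":0,"ry":0,"rz":0,"grip":-1},{"dx":0,"dy":0,"dz":0,"rx":0,"ry":0,"rz":0,"grip":-1},{"dx":0,"dy":0,"dz":0,"rx":0,"ry":0,"rz":0,"grip":-1}]'
python3 -m creep '[{"dx":0,"dy":0,"dz":0.02,"rx":0,"ry":0,"rz":0,"grip":-1},{"dx":0,"dy":0,"dz":0.06,"rx":0,"ry":0,"rz":0,"grip":-1},{"dx":0,"dy":0,"dz":0.14,"rx":0,"ry":0,"rz":0,"grip":-1},{"dx":0,"dy":0,"dz":0.23,"rx":0,"ry":0,"rz":0,"grip":-1},{"dx":0,"dy":0,"dz":0.32,"rx":0,"ry":0,"rz":0,"grip":-1}]'
python3 -m creep '[{"dx":-0.1,"dy":-0.07,"dz":0,"rx":0,"ry":0,"rz":0,"grip":-1},{"dx":-0.2,"dy":-0.143,"dz":0,"rx":0,"ry":0,"rz":0,"grip":-1},{"dx":-0.31,"dy":-0.22,"dz":0,"rx":0,"ry":0,"rz":0,"grip":-1},{"dx":-0.41,"dy":-0.29,"dz":0,"rx":0,"ry":0,"rz":0,"grip":-1},{"dx":-0.472,"dy":-0.3375,"dz":0,"rx":0,"ry":0,"rz":0,"grip":-1}]'
python3 m.py 34
python3 - <<'E'
from h import *
im=get_image("wrist"); cv2.imwrite("pics/w7.png",im[:,:,::-1])
E
```

```text
clock: 22.05
eef_pos: [637.4, -105.2, 24.4]
tool_rot: [-3.142, -0.0, 1.403]
force: [-0.8, -0.1, -1.0]
width: 85.4
gripper_force: 0.0
clock: 22.68
eef_pos: [637.7, -105.2, 155.0]
tool_rot: [3.14, -0.0, 1.403]
force: [0.1, -0.2, 0.3]
width: 85.3
gripper_force: 0.0
clock: 23.3
eef_pos: [446.5, -242.0, 153.7]
tool_rot: [3.141, 0.002, 1.401]
force: [0.5, -0.3, -0.4]
width: 85.6
gripper_force: 0.0
[ 447.7 -241.8  153.6] [321.4 236. ] 925.0 [[ 447.6 -241.5   38. ]]
```

View pics/w7.png

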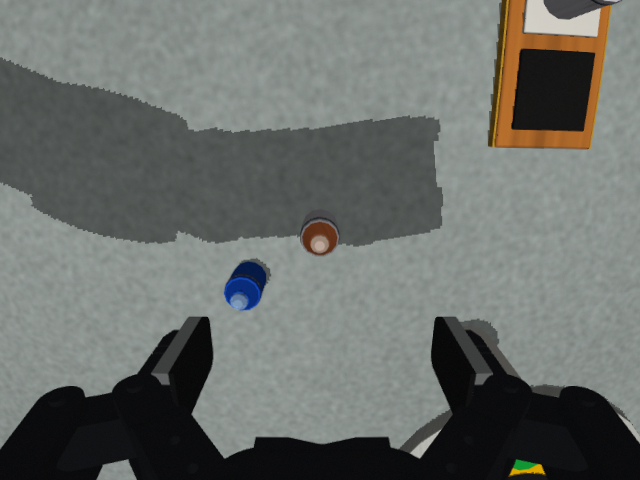

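The shortest (copper) is at (320,237). The blue decoy is close, at (245,285), and the oil bottle's cap is well off at (525,465). I'll turn 20° so the left finger stays clear of the decoy, then descend.

```bash
python3 -m creep '[{"dx":-0.0015,"dy":-0.0015,"dz":0,"rx":0,"ry":0,"rz":-0.02,"grip":-1},{"dx":-0.0015,"dy":-0.0015,"dz":-0.03,"rx":0,"ry":0,"rz":-0.04,"grip":-1},{"dx":-0.0015,"dy":-0.0015,"dz":-0.09,"rx":0,"ry":0,"rz":-0.055,"grip":-1},{"dx":-0.0015,"dy":-0.0015,"dz":-0.16,"rx":0,"ry":0,"rz":-0.055,"grip":-1},{"dx":-0.0015,"dy":-0.0015,"dz":-0.22,"rx":0,"ry":0,"rz":-0.055,"grip":-1}]'
python3 -m creep '[{"dx":0,"dy":0,"dz":-0.05,"rx":0,"ry":0,"rz":0,"grip":-1},{"dx":0,"dy":0,"dz":-0.1,"rx":0,"ry":0,"rz":0,"grip":-1},{"dx":0,"dy":0,"dz":-0.135,"rx":0,"ry":0,"rz":0,"grip":-1},{"dx":0,"dy":0,"dz":-0.148,"rx":0,"ry":0,"rz":0,"grip":-1},{"dx":0,"dy":0,"dz":-0.148,"rx":0,"ry":0,"rz":0,"grip":-1}]'
python3 -m creep '[{"dx":0,"dy":0,"dz":0,"rx":0,"ry":0,"rz":0,"grip":1},{"dx":0,"dy":0,"dz":0,"rx":0,"ry":0,"rz":0,"grip":1},{"dx":0,"dy":0,"dz":0,"rx":0,"ry":0,"rz":0,"grip":1},{"dx":0,"dy":0,"dz":0,"rx":0,"ry":0,"rz":0,"grip":1},{"dx":0,"dy":0,"dz":0,"rx":0,"ry":0,"rz":0,"grip":1}]'
```

```text
clock: 24.18
eef_pos: [449.9, -239.4, 63.9]
tool_rot: [3.14, -0.001, 1.061]
force: [0.2, 0.2, -0.6]
width: 85.6
gripper_force: 0.0
clock: 24.8
eef_pos: [448.4, -240.6, 5.3]
tool_rot: [3.141, -0.0, 1.058]
force: [-0.1, -0.9, -0.6]
width: 85.4
gripper_force: 0.0
clock: 25.42
eef_pos: [448.2, -241.0, 5.9]
tool_rot: [3.141, 0.0, 1.058]
force: [-0.2, -0.1, 5.7]
width: 25.6
gripper_force: 58.7
```

```bash
python3 -m creep '[{"dx":0,"dy":0,"dz":0.02,"rx":0,"ry":0,"rz":0,"grip":1},{"dx":0,"dy":0,"dz":0.07,"rx":0,"ry":0,"rz":0,"grip":1},{"dx":0,"dy":0,"dz":0.13,"rx":0,"ry":0,"rz":0,"grip":1},{"dx":0,"dy":0,"dz":0.2,"rx":0,"ry":0,"rz":0,"grip":1},{"dx":0,"dy":0,"dz":0.25,"rx":0,"ry":0,"rz":0,"grip":1}]'
python3 -m creep '[{"dx":0.022,"dy":0.009,"dz":0,"rx":0,"ry":0,"rz":0.011,"grip":1},{"dx":0.063,"dy":0.026,"dz":0,"rx":0,"ry":0,"rz":0.022,"grip":1},{"dx":0.112,"dy":0.046,"dz":0,"rx":0,"ry":0,"rz":0.033,"grip":1},{"dx":0.168,"dy":0.068,"dz":0,"rx":0,"ry":0,"rz":0.044,"grip":1},{"dx":0.2245,"dy":0.091,"dz":0,"rx":0,"ry":0,"rz":0.055,"grip":1}]'
python3 -m creep '[{"dx":0.056,"dy":0.023,"dz":0,"rx":0,"ry":0,"rz":0,"grip":1},{"dx":0.112,"dy":0.046,"dz":0,"rx":0,"ry":0,"rz":0,"grip":1},{"dx":0.165,"dy":0.067,"dz":0,"rx":0,"ry":0,"rz":0,"grip":1},{"dx":0.205,"dy":0.083,"dz":0,"rx":0,"ry":0,"rz":0,"grip":1},{"dx":0.2245,"dy":0.091,"dz":0,"rx":0,"ry":0,"rz":0,"grip":1}]'
python3 -m creep '[{"dx":0,"dy":0,"dz":0,"rx":0,"ry":0,"rz":0,"grip":1},{"dx":0,"dy":0,"dz":-0.07,"rx":0,"ry":0,"rz":0,"grip":1},{"dx":0,"dy":0,"dz":-0.14,"rx":0,"ry":0,"rz":0,"grip":1},{"dx":0,"dy":0,"dz":-0.18,"rx":0,"ry":0,"rz":0,"grip":1},{"dx":0,"dy":0,"dz":-0.19,"rx":0,"ry":0,"rz":0,"grip":1}]'
python3 -m creep '[{"dx":0,"dy":0,"dz":-0.005,"rx":0,"ry":0,"rz":0,"grip":1},{"dx":0,"dy":0,"dz":-0.01,"rx":0,"ry":0,"rz":0,"grip":1},{"dx":0,"dy":0,"dz":-0.014,"rx":0,"ry":0,"rz":0,"grip":1},{"dx":0,"dy":0,"dz":-0.016,"rx":0,"ry":0,"rz":0,"grip":1},{"dx":0,"dy":0,"dz":-0.017,"rx":0,"ry":0,"rz":0,"grip":1}]'
python3 - <<'E'
from h import *
im=get_image("wrist"); cv2.imwrite("pics/w8.png",im[:,:,::-1])
E
```

```text
clock: 26.05
eef_pos: [448.1, -240.9, 106.7]
tool_rot: [3.141, -0.0, 1.058]
force: [0.2, -0.8, -0.8]
width: 25.4
gripper_force: 58.9
clock: 26.68
eef_pos: [539.0, -203.5, 105.0]
tool_rot: [-3.141, -0.001, 1.407]
force: [-0.9, 0.4, -0.9]
width: 25.2
gripper_force: 58.9
clock: 27.3
eef_pos: [628.7, -166.5, 104.8]
tool_rot: [-3.141, -0.001, 1.406]
force: [0.2, -1.1, -0.8]
width: 25.7
gripper_force: 58.9
clock: 27.92
eef_pos: [626.6, -168.2, 28.4]
tool_rot: [-3.14, 0.0, 1.403]
force: [0.9, -0.3, -1.6]
width: 25.4
gripper_force: 59.0
clock: 28.55
eef_pos: [627.7, -168.1, 22.6]
tool_rot: [3.141, 0.0, 1.403]
force: [1.1, -0.1, -0.7]
width: 25.4
gripper_force: 59.0
```

View pics/w8.png

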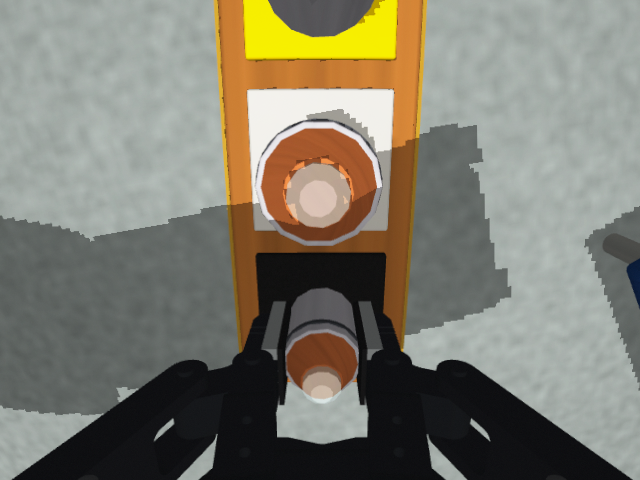

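The shortest is upright over the black pad (axis ≈ 321; pad edges 256 and 386, centre 321). The third stands upright on white at (319,185). I'll lower to contact.

```bash
python3 -m creep '[{"dx":0,"dy":0,"dz":-0.001,"rx":0,"ry":0,"rz":0,"grip":1},{"dx":0,"dy":0,"dz":-0.002,"rx":0,"ry":0,"rz":0,"grip":1},{"dx":0,"dy":0,"dz":-0.003,"rx":0,"ry":0,"rz":0,"grip":1},{"dx":0,"dy":0,"dz":-0.004,"rx":0,"ry":0,"rz":0,"grip":1},{"dx":0,"dy":0,"dz":-0.004,"rx":0,"ry":0,"rz":0,"grip":1}]'
```

```text
clock: 29.22
eef_pos: [627.7, -168.1, 21.9]
tool_rot: [3.141, 0.0, 1.403]
force: [-2.3, 0.8, 8.3]
width: 25.2
gripper_force: 59.3
```

Contact. I'll release, rise, back the arm off toward the base and check.

```bash
python3 -m creep '[{"dx":0,"dy":0,"dz":0,"rx":0,"ry":0,"rz":0,"grip":-1},{"dx":0,"dy":0,"dz":0,"rx":0,"ry":0,"rz":0,"grip":-1},{"dx":0,"dy":0,"dz":0,"rx":0,"ry":0,"rz":0,"grip":-1},{"dx":0,"dy":0,"dz":0,"rx":0,"ry":0,"rz":0,"grip":-1},{"dx":0,"dy":0,"dz":0,"rx":0,"ry":0,"rz":0,"grip":-1}]'
python3 -m creep '[{"dx":0,"dy":0,"dz":0.02,"rx":0,"ry":0,"rz":0,"grip":-1},{"dx":0,"dy":0,"dz":0.08,"rx":0,"ry":0,"rz":0,"grip":-1},{"dx":0,"dy":0,"dz":0.18,"rx":0,"ry":0,"rz":0,"grip":-1},{"dx":0,"dy":0,"dz":0.28,"rx":0,"ry":0,"rz":0,"grip":-1},{"dx":0,"dy":0,"dz":0.38,"rx":0,"ry":0,"rz":0,"grip":-1}]'
python3 -m creep '[{"dx":-0.1,"dy":-0.05,"dz":0,"rx":0,"ry":0,"rz":0,"grip":-1},{"dx":-0.2,"dy":-0.1,"dz":0,"rx":0,"ry":0,"rz":0,"grip":-1},{"dx":-0.3,"dy":-0.15,"dz":0,"rx":0,"ry":0,"rz":0,"grip":-1},{"dx":-0.4,"dy":-0.2,"dz":0,"rx":0,"ry":0,"rz":0,"grip":-1},{"dx":-0.42,"dy":-0.2,"dz":0,"rx":0,"ry":0,"rz":0,"grip":-1}]'
python3 - <<'E'
from h import *
im=get_image("top"); c=get_calibration("top")
for n,p,h in(("red",(659,20.7),92),("yel",(648.3,-42.1),78),("whi",(637.3,-105.3),64),("blk",(627.5,-168),50)):
    u,v=proj(c,[[*p,h+4]])[0].astype(int)
    try:
        uv,A,_=blob(im,(0,90,60),(11,255,255),(u-9,v-9,u+9,v+9)); print(n,uv.round(1),A,(ray(c,[uv],h+4)[0]-[*p,0]).round(1))
    except Exception as e: print(n,e)
sc=get_image("scene"); cv2.imwrite("pics/end.png",np.vstack([cv2.resize(sc[150:350,120:340,::-1],(660,600),interpolation=3)]))
E
```

```text
clock: 29.85
eef_pos: [627.6, -168.0, 20.8]
tool_rot: [-3.142, -0.0, 1.403]
force: [-0.0, 0.4, 0.1]
width: 85.5
gripper_force: 0.0
clock: 30.48
eef_pos: [627.6, -168.0, 174.9]
tool_rot: [3.141, -0.0, 1.403]
force: [-0.3, -0.8, -0.3]
width: 85.5
gripper_force: 0.0
clock: 31.1
eef_pos: [456.3, -250.4, 173.3]
tool_rot: [-3.14, 0.002, 1.399]
force: [1.3, -1.0, 0.9]
width: 85.1
gripper_force: 0.0
red [318.7 184.8] 190.0 [-0.8 -0.8 96. ]
yel [344.  190.4] 136.0 [ 0.  -0.1 82. ]
whi [369.1 196.2] 96.0 [ 0.   0.2 68. ]
blk [394. 202.] 62.0 [-1.2 -0.6 54. ]
```

View pics/end.png

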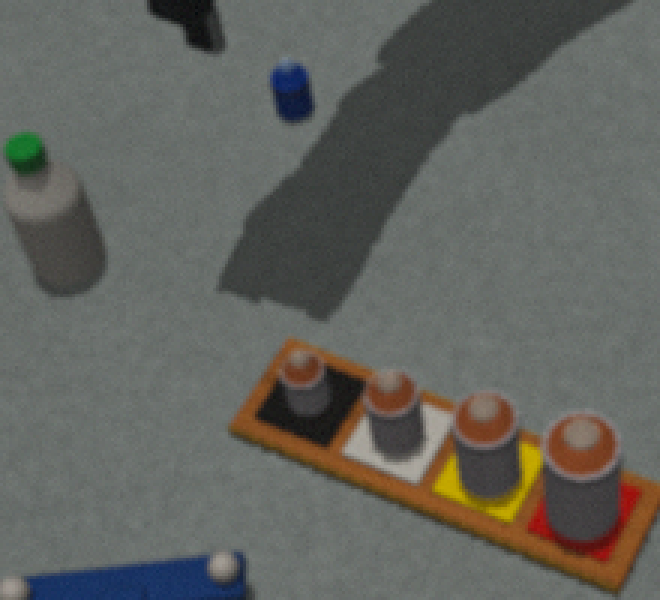

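All four stand upright and centred on their pads within about 1.5 mm (crop: shortest (303,380), third (393,410), second (487,445), tallest (582,475)). The bottle and the decoy haven't moved.

```bash
python3 -c "
from cell import ctrl
print(ctrl.finish_job())"
```

```text
the job is handed in; nothing more can be done
None
```

The job is handed in at about 31 s: tallest on red, second on yellow, third on white and shortest on black, all upright and within about 1.5 mm of their pad centres, with the pen pot, oil bottle and blue decoy left untouched.

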